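# Lay the second course of a brick-laid wooden planter wall

### The job

Push the long block that stands on end over the edge of the low plywood board, so that it tips and comes to rest flat on the board. Then lay it and the other long block flat on the glued first course as its second course in brick bond: one block centred over each of the two open joints (either block on either joint), parallel to the first course and flush with its sides. Set the blocks down gently rather than dropping them, and leave the short block, the tools and everything else where they are.

Things in the scene. Friction and masses are not known exactly. Their poses are not given: they have to be found in the camera images.
- flat_block: long, pale pine block 130 x 60 x 40 mm lying on its broad face on the bench; origin at its centre; x along its 130 mm length, y across its 60 mm width, z through its 40 mm thickness; about 0.2 kg
- standing_block: long, pale pine block of the same size, standing on end on the bench, 130 mm high, one broad face 2 to 6 mm from the near edge of the tipping board; origin at its centre; its own z along its 130 mm length (up at the start), y across its 60 mm width (parallel to the board's edge), x through its 40 mm thickness (pointing towards the board); about 0.2 kg
- tip_board: plywood board fixed flat on the bench, 170 mm along its x, 150 mm along its y, 18 mm thick; origin at the centre of its underside; its x points away from the standing block
- tip_edge (a point): middle of the top of the tipping board's edge beside the standing block, 18 mm above the bench, axes as the board. A block pushed near its top along the board's x tilts over this edge, falls by itself once about 25 degrees over, and comes to lie on the board with about 20 mm overhanging the edge
- course: first course of the block wall, fixed on a plywood base 430 x 100 x 12 mm: three pale pine blocks, each 130 x 60 x 40 mm, lying flat end to end along its x with 3 mm open joints (133 mm pitch), top 52 mm above the bench; origin under the middle of the base, z up
- joint_a (a point): top of the first course at the middle of one open joint, 52 mm above the bench, 66.5 mm from the course's middle on its +x side; axes as the course. A block laid right has its centre 20 mm above this point
- joint_b (a point): the same at the other open joint, on the course's -x side
- short_block: short offcut of the same pale pine stock, 63.5 x 60 x 40 mm, origin at its centre; not needed
- square: try square lying flat, dark wood stock 22 x 100 x 18 mm (origin under the centre of the stock, stock along its y) with a steel blade reaching 135 mm along its x, top 18 mm above the bench; not needed
- hammer: hammer lying on the bench, about 300 mm long, handle along its x; not needed
- file: file with round wooden handle lying on the bench, about 325 mm long along its x, 26 mm high; not needed
- glue: white glue bottle standing on the bench, 64 mm across, 160 mm high, origin at its foot; not needed
- tape: tape measure standing on the bench, 65 x 35 x 62 mm, origin at its foot; not needed
There are look-alikes about, which are no part of the job. Leave any black or blue look-alike of the standing_block alone.

How it is judged:
By the outcome, as a careful person would: the job done as asked, in the order asked, and still so for the second after the job is handed in, with the robot touching nothing.
It also fails if it takes over 64 s, if anything falls off the work surface, if the arm or the gripper's body presses on something with over 40 N, if the wrist force passes 120 N, or if a joint passes its speed limit or range.

### The arm

A 6-joint arm with a two-finger parallel gripper is mounted at the origin on the work surface. World frame = base frame: x ahead of the robot, y to its left, z up, the work surface at z = 0. Lengths are in mm, angles in rad, forces in N, time in s.
With the tool pointing down it reaches from about 425 to 950 mm from the base axis. Payload 14.7 kg.
Tool frame: the origin (TCP) lies between the finger pads; the fingertips stand 25 mm ahead of it and the grasp point (between the pads) lies 6 mm ahead of it (ctrl.finger_overhang is the distance from the TCP to the fingertips, in mm); z points along the fingers, y is the direction in which the jaws open and shut (so a half turn about z gives the same grasp; the last joint's range is limited). The gripper opens to 85 mm and grips with 20 to 120 N. Pads are 22 mm wide; open, the fingers measure 114 mm over their backs; the gripper's body (76 mm by 85 mm) begins 54 mm behind the grasp point. The pads swing forward as they close: fully open they stand 13 mm farther back than shut.
Start: joints at [-1.273, 0.48, 1.596, -0, 1.065, -0.047], TCP at [219.721, -611.731, 256.297] pointing down, gripper open.
Joint ranges: [-2.75, 2.75], [-0.82, 2.05], [0.23, 2.67], [-1.56, 4.7], [0.09, 2.69], [-2.92, 2.92]. Speed limits (rad/s): [1.89, 1.89, 2.39, 3.01, 3.01, 3.01].

### API

Orientations are given as [roll, pitch, yaw] about the fixed x, y, z axes, in that order (R = Rz(yaw) Ry(pitch) Rx(roll)).
In Python, from plant import ctrl, gripper_open, close, solve_ik, imaging, job_done, spot_in, telemetry gives the robot as it stands. The module is installed in compiled form; this text tells all that it offers. Calls block until the motion is done:
- ctrl.goto(position, orientation): joint-space move of the TCP to a pose.
- ctrl.line_to(position, attitude=None, vel=150): straight line of the TCP; attitude=None keeps the orientation; vel is the mean speed in mm/s.
- ctrl.set_joints(angles): joint-space move.
- gripper_open() and close(grasp_force=None): open the fingers fully, or close them until they stop; grasp_force is the grip in N (None keeps the last).
- ctrl.hold(seconds).
- solve_ik(position, orientation): joint angles nearest the present ones, or None.
- imaging.camera(name): name is "scene" or "top"; returns (picture, depth): 400x640x3 uint8, red, green, blue; 400x640 float32, mm along the optical axis (not along the pixel's ray), 0 where there is no reading.
- imaging.get_calibration(name): a dict with "fx", "fy", "cx", "cy" (pixels), "origin" and "attitude" of the camera in the world. Camera axes: x right, y up, looking along -z (the intrinsics and any distortion apply to the point x, -y, -z); pixel columns grow to the right and rows downward; lengths in mm; the calibration is good to about 2 mm. A picture is of the moment at which its call begins. get_calibration takes no time and is no camera call.
A pose or a line that the arm cannot do raises ctrl.Unreachable and nothing moves.
- job_done(): hands the job in, once; it reports no verdict.
Trained networks look in the newest picture that a camera, given by its name, has taken for a name from the list of things; names that differ only in an ending like _2 or _b are one class to them, and where a whole thing is asked for, a point or a joint stands for the part that bears it (a point fixed in the world has none). Each returns a list of dicts, best first, with "score" (0 to 1); they miss things now and then, are a little off and sometimes report something else, mostly with a low value. They report only what shows in the picture. A call takes as long as a camera call. They do not tell look-alikes from the thing itself.
- spot_in(label, camera): "bbox" ([left, top, width, height] in pixels, round what is visible of it).
Readings, each from a call of its own:
- telemetry.current_t(): time.
- telemetry.current_joint_positions(): joint angles.
- telemetry.current_joint_velocities(): joint speeds.
- telemetry.current_joint_torque(): joint torques, N m.
- telemetry.current_eef_pos(): TCP position.
- telemetry.current_eef_rot(): TCP orientation.
- telemetry.current_wrist_force(): force on the tool from outside, world axes, zero at the start.
- telemetry.current_torque(): the same for the moment, N m.
- telemetry.current_opening(): finger opening in mm.
Only numpy, scipy, OpenCV 4.12 (cv2) and the standard library are available. Lean on these libraries where they do the work, as an engineer would, in place of code of your own. Each camera call takes 0.05 s, during which the arm holds its last target.

## Working session

There is one attempt and no reset: what is moved stays moved. The work goes in short steps, each a Python script; the robot and the scene stay as the last script left them, time stands still between calls to the robot, and variables do not carry over. Pictures are saved under pics/ and viewed, and the job is handed in when it is done.

```bash
mkdir -p pics
python3 - <<'E'
from plant import *
from plant import ctrl, imaging, telemetry, spot_in
import cv2, numpy as np
for n in ("scene","top"):
    p,d=imaging.camera(n); cv2.imwrite(f"pics/{n}0.png",p[:,:,::-1]); np.savez(f"{n}0.npz",p=p,d=d)
    print(n,imaging.get_calibration(n), (d>0).mean())
    for l in ("standing_block","flat_block","tip_board","course","short_block"):
        print(l,[(np.round(x["score"],2),np.round(x["bbox"])) for x in spot_in(l,n)][:4])
print(telemetry.current_t(),ctrl.finger_overhang)
E
```

```text
scene {'fx': 384.23345655159807, 'fy': 384.23345655159807, 'cx': 328.47051769865516, 'cy': 199.40428015474998, 'origin': array([1450.90204879, -460.76892061,  848.31991218]), 'attitude': array([0.92434018, 0.01713835, 1.07809543])} 0.99216796875
standing_block [(np.float64(0.89), array([199., 189.,  22.,  40.])), (np.float64(0.85), array([158., 214.,  32.,  39.])), (np.float64(0.55), array([209., 172.,  26.,  41.]))]
flat_block [(np.float64(0.8), array([380., 166.,  35.,  18.])), (np.float64(0.32), array([226., 256., 104.,  60.]))]
tip_board [(np.float64(0.95), array([197., 217.,  73.,  53.])), (np.float64(0.46), array([274., 195.,  40.,  27.]))]
course [(np.float64(0.88), array([281., 193., 125.,  68.]))]
short_block [(np.float64(0.84), array([338., 178.,  18.,  17.])), (np.float64(0.62), array([411., 146.,  10.,  19.]))]
top {'fx': 428.9189054916039, 'fy': 428.9189054916039, 'cx': 324.93565505488715, 'cy': 203.16776503184687, 'origin': array([ 419.27783151,   15.90362013, 1423.28949845]), 'attitude': array([ 0.086522  , -0.01250302, -1.59888972])} 0.9959375
standing_block [(np.float64(0.92), array([400., 261.,  28.,  22.])), (np.float64(0.68), array([456., 220.,  37.,  16.])), (np.float64(0.57), array([422., 230.,  25.,  19.]))]
flat_block [(np.float64(0.95), array([191., 217.,  47.,  29.]))]
tip_board [(np.float64(0.89), array([391., 178.,  57.,  63.]))]
course [(np.float64(0.55), array([251., 160., 131.,  39.]))]
short_block [(np.float64(0.84), array([271., 221.,  23.,  23.])), (np.float64(0.23), array([348., 133.,  95.,  19.]))]
0.6 25.0
```

View pics/scene0.png

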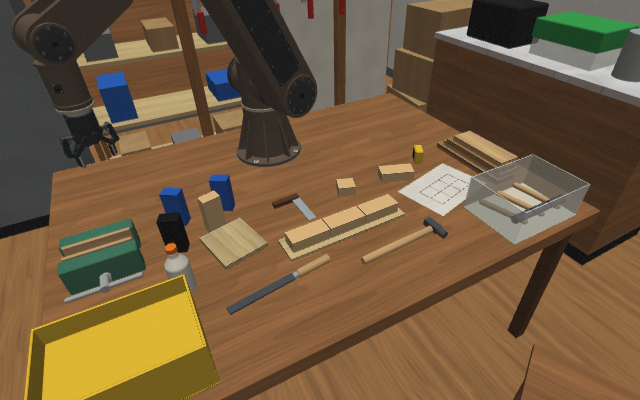

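View pics/top0.png

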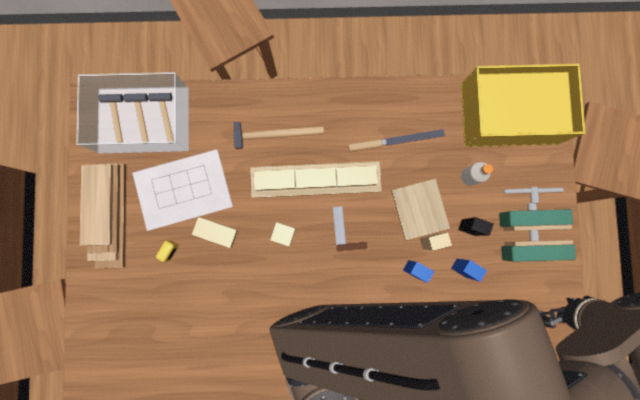

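The top view shows the pine standing block at (440,241), touching the lower edge of the board at (421,209). The flat block is at (214,232), the course at (316,178), blue look-alikes at (419,271) and (470,270), and a black one at (476,227). Next I'll get metric poses from both views.

```bash
cat > h.py <<'E'
import numpy as np, cv2
from scipy.spatial.transform import Rotation as R
from plant import imaging
def world(name,d,cal=None):
    c=cal or imaging.get_calibration(name)
    v,u=np.mgrid[0:400,0:640].astype(float)
    P=np.stack([(u-c["cx"])/c["fx"]*d,-(v-c["cy"])/c["fy"]*d,-d],-1)
    M=R.from_euler("xyz",c["attitude"]).as_matrix()
    return P@M.T+c["origin"]
def pix2plane(name,uv,z):
    c=imaging.get_calibration(name); uv=np.atleast_2d(uv).astype(float)
    r=np.stack([(uv[:,0]-c["cx"])/c["fx"],-(uv[:,1]-c["cy"])/c["fy"],-np.ones(len(uv))],-1)
    r=r@R.from_euler("xyz",c["attitude"]).as_matrix().T
    return c["origin"]+r*((z-c["origin"][2])/r[:,2])[:,None]
def proj(name,X):
    c=imaging.get_calibration(name); M=R.from_euler("xyz",c["attitude"]).as_matrix()
    q=(np.atleast_2d(X)-c["origin"])@M
    return np.stack([c["cx"]+c["fx"]*q[:,0]/-q[:,2],c["cy"]-c["fy"]*q[:,1]/-q[:,2]],-1)
E
python3 - <<'E'
from h import *
for n,boxes in (("top",dict(flat=(185,210,55,42),stand=(420,228,40,26),board=(385,172,70,75),course=(245,155,145,48))),("scene",dict(flat=(374,158,46,30),stand=(192,185,36,50),board=(192,212,85,60),course=(275,188,140,76)))):
    z=np.load(n+"0.npz"); W=world(n,z["d"]); p=z["p"]
    b=W[(abs(W[...,2])<12)&(abs(W[...,1])<300)&(W[...,0]>350)&(W[...,0]<800)]
    print(n,"bench z",np.median(b[:,2]),b[:,2].std())
    A=np.c_[b[:,:2],np.ones(len(b))]; print(np.linalg.lstsq(A,b[:,2],rcond=None)[0])
    for k,(x,y,w,h) in boxes.items():
        w_=W[y:y+h,x:x+w].reshape(-1,3); H=np.histogram(w_[:,2],bins=np.arange(-10,150,5)); print(k,[(int(e),int(c)) for c,e in zip(*H) if c>8])
p=np.load("top0.npz")["p"][120:290,180:500,::-1]; cv2.imwrite("pics/topz.png",cv2.resize(p,None,fx=2.5,fy=2.5,interpolation=2))
p=np.load("scene0.npz")["p"][140:300,150:430,::-1]; cv2.imwrite("pics/scz.png",cv2.resize(p,None,fx=2.8,fy=2.8,interpolation=2))
E
```

```text
top bench z -0.02607761324202329 3.789494796436725
[ 1.78645106e-03 -4.93802734e-04 -7.13864884e-01]
flat [(-10, 90), (-5, 742), (0, 613), (5, 55), (10, 10), (25, 10), (30, 62), (35, 409), (40, 274), (45, 19)]
stand [(-10, 30), (-5, 221), (0, 212), (5, 22), (10, 33), (15, 82), (20, 36), (25, 12), (45, 9), (70, 9), (85, 9), (100, 12), (120, 18), (125, 134), (130, 113)]
board [(-10, 148), (-5, 1148), (0, 1100), (5, 153), (10, 435), (15, 1374), (20, 515), (25, 27), (120, 15), (125, 116), (130, 102)]
course [(-10, 179), (-5, 1469), (0, 1318), (5, 528), (10, 852), (15, 210), (20, 25), (25, 26), (30, 27), (35, 29), (40, 45), (45, 625), (50, 1302), (55, 288)]
scene bench z 0.5163643629487069 3.0388617920441594
[-1.10629550e-04  8.45175377e-04  1.18378458e+00]
flat [(-5, 246), (0, 528), (5, 59), (10, 44), (15, 49), (20, 43), (25, 44), (30, 45), (35, 135), (40, 180)]
stand [(-5, 271), (0, 351), (5, 10), (10, 15), (15, 154), (20, 48), (25, 34), (30, 35), (35, 34), (40, 29), (45, 37), (50, 35), (55, 36), (60, 33), (65, 38), (70, 37), (75, 42), (80, 42), (85, 39), (90, 55), (95, 45), (100, 52), (105, 44), (110, 54), (115, 24), (120, 32), (125, 102), (130, 69)]
board [(-5, 1264), (0, 1521), (5, 87), (10, 125), (15, 1520), (20, 256), (25, 28), (30, 26), (35, 26), (40, 25), (45, 27), (50, 29), (55, 25), (60, 25), (65, 26), (70, 23), (75, 18), (80, 15)]
course [(-5, 2520), (0, 3629), (5, 437), (10, 858), (15, 371), (20, 432), (25, 303), (30, 155), (35, 143), (40, 142), (45, 226), (50, 1324), (55, 61)]
```

Run:
```python
from h import *
print("ok")
```

```text
ok
```

```bash
cat >> h.py <<'E'
def top_face(name,p,d,box,zt,tol,cal=None):
    """rect fit of the top face at height zt within pixel box (x,y,w,h); points intersected with plane zt"""
    W=world(name,d); x,y,w,h=box
    m=np.zeros(d.shape,np.uint8); m[y:y+h,x:x+w]=(abs(W[y:y+h,x:x+w,2]-zt)<tol)
    n,l,s,c=cv2.connectedComponentsWithStats(m,connectivity=4); i=1+np.argmax(s[1:,4]); m=l==i
    v,u=np.nonzero(m); zm=W[m][:,2].mean()
    X=pix2plane(name,np.c_[u,v],zt)[:,:2]
    r=cv2.minAreaRect(X.astype(np.float32)); c=X.mean(0)
    e,V=np.linalg.eigh(np.cov(X.T)); a=np.arctan2(V[1,1],V[0,1])
    sz=np.sqrt(12*e)[::-1]
    return dict(c=np.round(c,1),z=round(zm,1),pca_deg=round(np.degrees(a),1),size=np.round(sz,1),rc=np.round(r[0],1),rsz=np.round(r[1],1),rang=round(r[2],1),n=int(m.sum()))
E
python3 - <<'E'
from h import *
B={"top":dict(flat=(185,210,55,42,40),stand=(420,228,40,26,130),board=(385,172,70,75,18),course=(245,155,145,48,52)),"scene":dict(flat=(374,158,46,30,40),stand=(192,185,36,50,130),board=(192,212,85,60,18),course=(275,188,140,76,52))}
for n in B:
    z=np.load(n+"0.npz")
    for k,b in B[n].items(): print(n,k,top_face(n,z["p"],z["d"],b[:4],b[4],9 if k!="board" else 7))
E
```

```text
top flat {'c': array([454.4, 355.4]), 'z': np.float64(39.3), 'pca_deg': np.float64(68.8), 'size': array([131.3,  60.1]), 'rc': array([454.6, 355.2]), 'rsz': array([132. ,  60.2]), 'rang': 69.4, 'n': 763}
top stand {'c': array([ 406.1, -344.6]), 'z': np.float64(129.6), 'pca_deg': np.float64(104.0), 'size': array([61.5, 40.2]), 'rc': array([ 406. , -344.2]), 'rsz': array([39.8, 61.8]), 'rang': 13.4, 'n': 270}
top board {'c': array([ 512.1, -317. ]), 'z': np.float64(17.8), 'pca_deg': np.float64(-166.6), 'size': array([169.8, 151.1]), 'rc': array([ 514.1, -316.4]), 'rsz': array([172.9, 151.5]), 'rang': 13.3, 'n': 2298}
top course {'c': array([621. ,  26.1]), 'z': np.float64(51.6), 'pca_deg': np.float64(91.2), 'size': array([397.2,  60.7]), 'rc': array([621. ,  25.2]), 'rsz': array([ 61. , 394.7]), 'rang': 1.2, 'n': 2248}
scene flat {'c': array([458.7, 352.3]), 'z': np.float64(39.6), 'pca_deg': np.float64(69.4), 'size': array([131.8,  72.9]), 'rc': array([460.6, 352.1]), 'rsz': array([132.4,  78.3]), 'rang': 69.0, 'n': 347}
scene stand {'c': array([ 411.6, -346.5]), 'z': np.float64(128.7), 'pca_deg': np.float64(105.9), 'size': array([62.6, 52.2]), 'rc': array([ 412.3, -346.6]), 'rsz': array([54.1, 64.8]), 'rang': 13.8, 'n': 195}
scene board {'c': array([ 516.2, -320.3]), 'z': np.float64(18.0), 'pca_deg': np.float64(-166.9), 'size': array([182. , 149.9]), 'rc': array([ 508.7, -319.6]), 'rsz': array([193.9, 152.3]), 'rang': 13.1, 'n': 1876}
scene course {'c': array([625.1,  11.9]), 'z': np.float64(51.5), 'pca_deg': np.float64(91.2), 'size': array([397.4,  68.2]), 'rc': array([626.2,  23.3]), 'rsz': array([ 72.2, 399.6]), 'rang': 1.2, 'n': 1674}
```

View pics/topz.png

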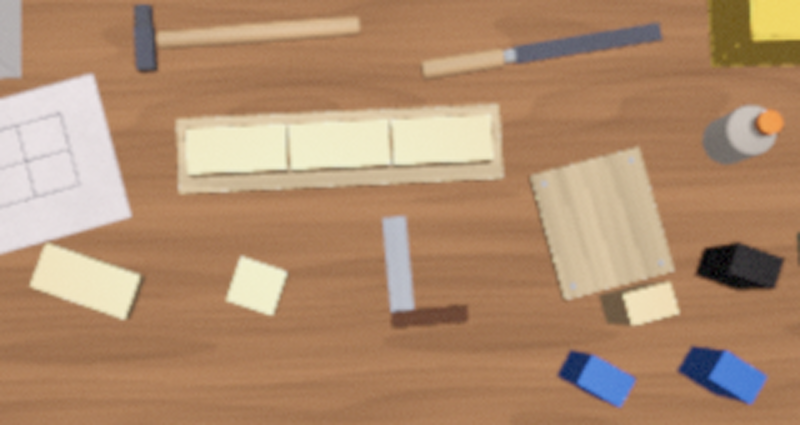

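View pics/scz.png

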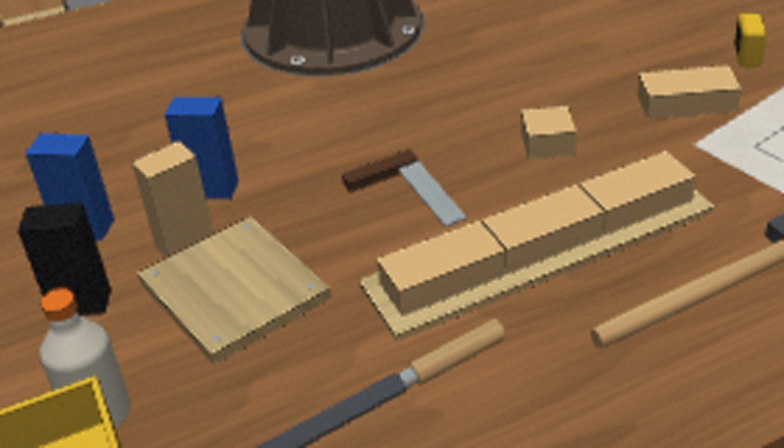

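Run:
```python
from h import *
from plant import telemetry, solve_ik
from scipy.spatial.transform import Rotation as R
print(telemetry.current_eef_rot(), telemetry.current_eef_pos(), telemetry.current_opening())
def rect(c,a,L,Wd,z):
    a=np.radians(a);e=np.array([np.cos(a),np.sin(a)]);f=np.array([-e[1],e[0]])
    return np.array([[*(np.array(c)+s*L/2*e+t*Wd/2*f),z] for s,t in((-1,-1),(1,-1),(1,1),(-1,1))])
S=[((454.5,355.3),69,130,60,40),((406.1,-344.5),13.4,40,60,130),((512.5,-317.5),13.4,170,150,18),((621,25.5),91.2,396,60,52),((621,25.5),91.2,133*2-127*2-9,60,52)]
for n,(x,y,w,h) in (("top",(180,120,320,170)),("scene",(150,140,280,160))):
    p=np.load(n+"0.npz")["p"]; k=2.8 if n=="scene" else 2.5
    im=cv2.resize(np.ascontiguousarray(p[y:y+h,x:x+w,::-1]),None,fx=k,fy=k,interpolation=0)
    for c,a,L,Wd,z in S:
        uv=proj(n,rect(c,a,L,Wd,z)); uv=(uv+.5-[x,y])*k
        cv2.polylines(im,[np.int32(np.round(uv*8))],True,(0,0,255),1,cv2.LINE_AA,3)
    cv2.imwrite(f"pics/ov_{n}.png",im)
print("decoys", pix2plane("top",[[419,271],[470,270],[490,227],[482,172]],130))
for yaw in np.radians([13.4,13.4-180,-166.6,91.2-180, 91.2,69,-111]):
  for p in ([360,-355,140],[471,-329,60],[454.5,355.3,30],[620,92,82],[622,-41,82]):
    print(np.degrees(yaw).round(),p,np.round(q,2) if (q:=solve_ik(p,[np.pi,0,yaw])) is not None else None)
```

```text
[3.14156935e+00 3.49792226e-05 3.44780266e-01] [ 219.69696261 -611.74775643  256.3090097 ] 85.42768204018529
decoys [[ 319.5910032  -279.23043395  130.        ]
 [ 318.1143758  -432.68266533  130.        ]
 [ 445.0943581  -500.85553005  130.        ]
 [ 613.68326014 -486.60288601  130.        ]]
13.0 [360, -355, 140] [-0.84  0.44  2.03 -0.    0.66  0.5 ]
13.0 [471, -329, 60] [-0.66  0.64  1.92 -0.    0.58  0.67]
13.0 [454.5, 355.3, 30] [ 0.61  0.69  1.92 -0.    0.53  1.95]
13.0 [620, 92, 82] [ 0.1   0.66  1.79 -0.    0.7   1.44]
13.0 [622, -41, 82] [-0.11  0.65  1.79 -0.    0.69  1.22]
-167.0 [360, -355, 140] [-0.84  0.44  2.03 -0.    0.66 -2.64]
-167.0 [471, -329, 60] [-0.66  0.64  1.92 -0.    0.58 -2.47]
-167.0 [454.5, 355.3, 30] [ 0.61  0.69  1.92  0.    0.53 -1.19]
-167.0 [620, 92, 82] [ 0.1   0.66  1.79  0.    0.7  -1.71]
-167.0 [622, -41, 82] [-0.11  0.65  1.79  0.    0.69 -1.92]
-167.0 [360, -355, 140] [-0.84  0.44  2.03 -0.    0.66 -2.64]
-167.0 [471, -329, 60] [-0.66  0.64  1.92 -0.    0.58 -2.47]
-167.0 [454.5, 355.3, 30] [ 0.61  0.69  1.92  0.    0.53 -1.19]
-167.0 [620, 9
[... 537 characters left out ...]
2] [ 0.1   0.66  1.79 -0.    0.7   0.08]
91.0 [622, -41, 82] [-0.11  0.65  1.79 -0.    0.69 -0.14]
69.0 [360, -355, 140] [-0.84  0.44  2.03 -0.    0.66 -0.47]
69.0 [471, -329, 60] [-0.66  0.64  1.92 -0.    0.58 -0.3 ]
69.0 [454.5, 355.3, 30] [ 0.61  0.69  1.92 -0.    0.53  0.98]
69.0 [620, 92, 82] [ 0.1   0.66  1.79 -0.    0.7   0.47]
69.0 [622, -41, 82] [-0.11  0.65  1.79 -0.    0.69  0.25]
-111.0 [360, -355, 140] [-0.84  0.44  2.03 -0.    0.66  2.67]
-111.0 [471, -329, 60] [-0.66  0.64  1.92 -0.    0.58  2.85]
-111.0 [454.5, 355.3, 30] [ 0.61  0.69  1.92 -0.    0.53 -2.16]
-111.0 [620, 92, 82] [ 0.1   0.66  1.79 -0.    0.7  -2.68]
-111.0 [622, -41, 82] [-0.11  0.65  1.79 -0.    0.69 -2.89]
```

View pics/ov_top.png

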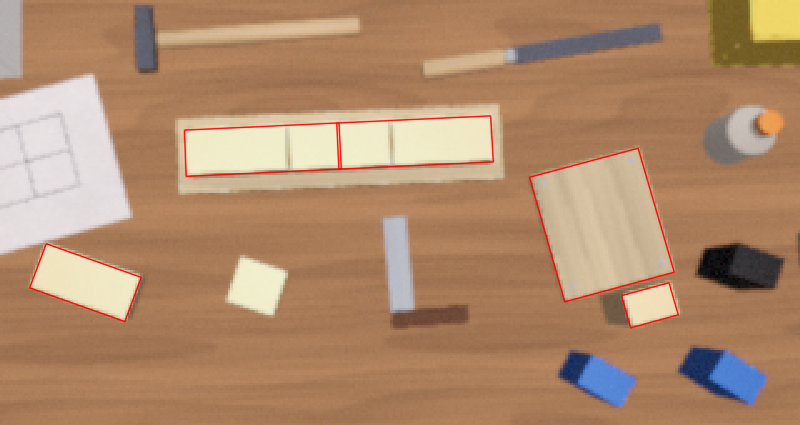

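View pics/ov_scene.png

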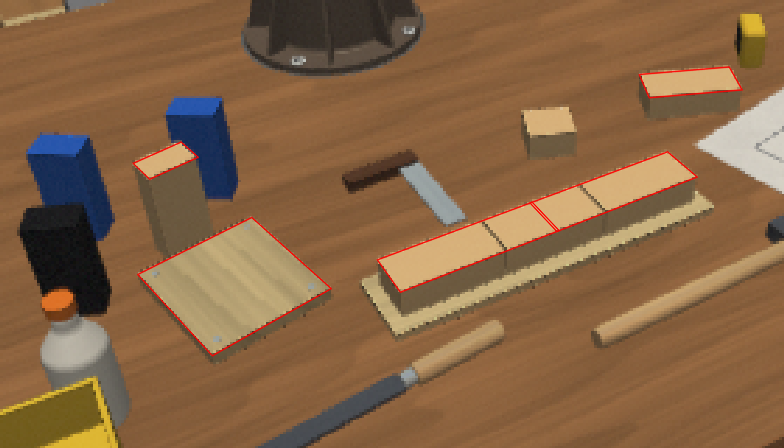

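The overlays fit in both views to about 1 px, so the poses agree within about 2 mm. Now the push.

Run:
```python
from h import *
from plant import ctrl, close, telemetry as T, imaging
a=np.radians(13.4); e=np.array([np.cos(a),np.sin(a)]); c=np.array([406.1,-344.5])
P=lambda s,z:[*(c+s*e),z]
o=[np.pi,0,a]
close(40)
print(T.current_opening(),T.current_t())
ctrl.goto(P(-62,240),o); ctrl.line_to(P(-62,132),vel=150)
print(T.current_t(),T.current_wrist_force())
for s in (-30,-10,10,25,35):
    ctrl.line_to(P(s,132),vel=70); print(s,T.current_wrist_force().round(1),T.current_eef_pos().round(0))
ctrl.hold(.5)
ctrl.line_to(P(20,132)); ctrl.line_to(P(-10,280),vel=300)
print(T.current_t())
for n in("scene","top"):
    p,d=imaging.camera(n); cv2.imwrite(f"pics/{n}1.png",p[:,:,::-1]); np.savez(f"{n}1.npz",p=p,d=d)
```

```text
-0.12229770903292246 1.3667
3.325 [ 0.13353792 -0.4794028   0.43912904]
-30 [ 0.2  0.1 -0.5] [ 377. -351.  132.]
-10 [-0.3 -0.4  0.3] [ 397. -347.  132.]
10 [-1.3  0.6  0.5] [ 416. -342.  132.]
25 [ 0.1 -0.4 -0. ] [ 431. -339.  132.]
35 [-0.2  1.1  0.3] [ 441. -336.  132.]
6.8583
```

View pics/scene1.png

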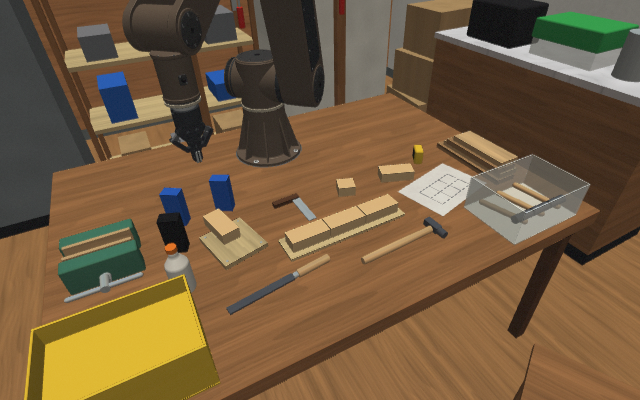

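View pics/top1.png

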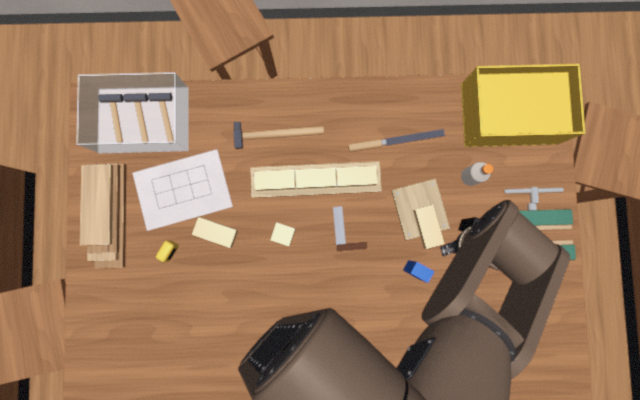

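The block lies flat on the board at top pixel (429,226), with a short overhang toward the robot, and nothing else has moved.

Run:
```python
from h import *
for n,b in (("top",(410,198,37,55)),("scene",(198,200,50,48))):
    z=np.load(n+"1.npz"); print(n,top_face(n,z["p"],z["d"],b,58,9))
```

```text
top {'c': array([ 453.3, -333.4]), 'z': np.float64(57.6), 'pca_deg': np.float64(-166.7), 'size': array([129.8,  61.5]), 'rc': array([ 453.5, -332.9]), 'rsz': array([129.7,  61.9]), 'rang': 13.2, 'n': 780}
scene {'c': array([ 459.7, -335.1]), 'z': np.float64(57.5), 'pca_deg': np.float64(-167.7), 'size': array([138.6,  62.8]), 'rc': array([ 459.1, -334.8]), 'rsz': array([143.2,  63.2]), 'rang': 12.3, 'n': 553}
```

```bash
cat >> h.py <<'E'
def setdown(xy,z_nom,o):
    from plant import ctrl, gripper_open, telemetry as T
    ctrl.line_to([*xy,z_nom+12],o,vel=120); ctrl.line_to([*xy,z_nom+3],vel=40); ctrl.hold(.2)
    f0=np.mean([T.current_wrist_force()[2] for _ in range(3)]); z=z_nom+3
    while z>z_nom-4:
        z-=.5; ctrl.line_to([*xy,z],vel=15); f=T.current_wrist_force()[2]
        if f-f0>4: break
    print("contact z",z,"nom",z_nom,"f",round(f0,1),round(f,1),"t",T.current_t())
    gripper_open(); ctrl.line_to([*xy,z_nom+100],vel=200)
E
python3 - <<'E'
from h import *
from plant import ctrl, close, gripper_open, telemetry as T, imaging
o=[np.pi,0,np.radians(13.2)]; c=[453.5,-333.2]
gripper_open(); ctrl.goto([*c,150],o); ctrl.line_to([*c,60],vel=150); ctrl.line_to([*c,48],vel=40)
print(T.current_wrist_force().round(1))
close(50); ctrl.hold(.2); print(T.current_opening(),T.current_wrist_force().round(1))
ctrl.line_to([*c,60],vel=60); ctrl.line_to([*c,170],vel=200); print(T.current_opening(),T.current_wrist_force().round(1),T.current_t())
for n in("scene","top"):
    p,d=imaging.camera(n); cv2.imwrite(f"pics/{n}2.png",p[:,:,::-1]); np.savez(f"{n}2.npz",p=p,d=d)
E
```

```text
[0.2 0.5 0.3]
59.35664845693872 [ 0.1 -0.4  6.4]
59.17190980135697 [-0.2 -0.7 -3.4] 11.175
```

View pics/scene2.png

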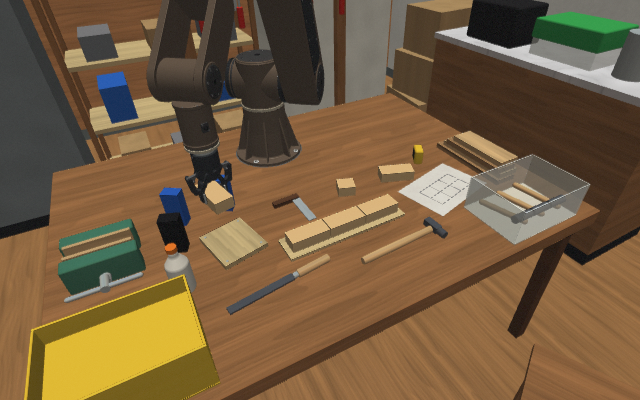

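Block held in the jaws at scene pixel (218,197). I'll check that it's level, then place it.

Run:
```python
from h import *
z=np.load("scene2.npz"); W=world("scene",z["d"])
im=cv2.resize(z["p"][150:250,150:290,::-1],None,fx=5,fy=5,interpolation=2); cv2.imwrite("pics/held.png",im)
s=W[175:220,195:245].reshape(-1,3)
a=np.radians(13.2); e=np.array([np.cos(a),np.sin(a)]); f=np.array([-e[1],e[0]])
L=np.c_[(s[:,:2]-[453.5,-333.2])@e,(s[:,:2]-[453.5,-333.2])@f,s[:,2]]
m=(abs(L[:,0]-65)<8)&(abs(L[:,1])<24)&(L[:,2]>125)&(L[:,2]<195); print("end face",m.sum(),np.median(L[m],0),np.percentile(L[m],[3,97],0).round(1))
m=(L[:,0]>28)&(L[:,0]<58)&(abs(L[:,1])<24)&(abs(L[:,2]-180)<6); 
print("top",m.sum(),np.linalg.lstsq(np.c_[L[m][:,:2],np.ones(m.sum())],L[m][:,2],rcond=None)[0] if m.sum()>9 else 0, L[m].mean(0))
```

```text
end face 187 [ 62.06954976  -0.25479944 161.81653591] [[ 58.9 -22.5 139.6]
 [ 65.4  22.5 179.7]]
top 98 [-7.76948446e-03  1.43969960e-03  1.79201793e+02] [ 43.14642606  -0.32059371 178.86610621]
```

View pics/held.png

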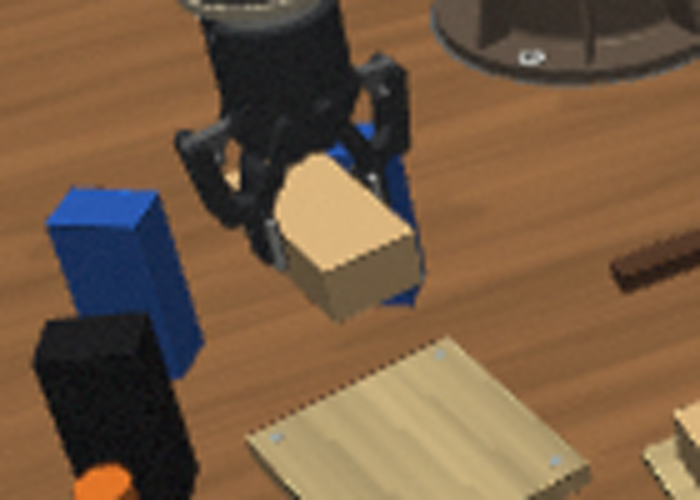

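Run:
```python
from h import *
from plant import ctrl, telemetry as T, imaging
o=[np.pi,0,np.radians(91.2)]; c=[622.4,-41.0]
ctrl.goto([*c,170],o); setdown(c,82,o)
ctrl.goto([454.5,355.3,150],[np.pi,0,np.radians(69)])
print(T.current_t())
for n in("scene","top"):
    p,d=imaging.camera(n); cv2.imwrite(f"pics/{n}3.png",p[:,:,::-1]); np.savez(f"{n}3.npz",p=p,d=d)
z=np.load("top3.npz"); p,d=z["p"],z["d"]
print(top_face("top",p,d,(300,145,85,55),92,9))
print(top_face("top",p,d,(245,155,145,48),52,9))
z=np.load("scene3.npz"); print(top_face("scene",z["p"],z["d"],(275,170,140,90),92,9))
cv2.imwrite("pics/topz3.png",cv2.resize(p[130:230,230:400,::-1],None,fx=4.5,fy=4.5,interpolation=2))
```

```text
contact z 82.0 nom 82 f -1.9 4.6 t 15.4083
18.0333
{'c': array([622.1, -41.4]), 'z': np.float64(91.5), 'pca_deg': np.float64(91.5), 'size': array([129.5,  61. ]), 'rc': array([622.1, -41.7]), 'rsz': array([ 61. , 129.2]), 'rang': 1.0, 'n': 789}
{'c': array([619. , 123.6]), 'z': np.float64(51.5), 'pca_deg': np.float64(91.2), 'size': array([200.6,  61. ]), 'rc': array([618.9, 123.1]), 'rsz': array([ 61.1, 198.7]), 'rang': 1.1, 'n': 1143}
{'c': array([626.4, -45.5]), 'z': np.float64(91.5), 'pca_deg': np.float64(92.0), 'size': array([133.1,  68.4]), 'rc': array([626.5, -43.8]), 'rsz': array([ 70.4, 134. ]), 'rang': 1.2, 'n': 598}
```

View pics/topz3.png

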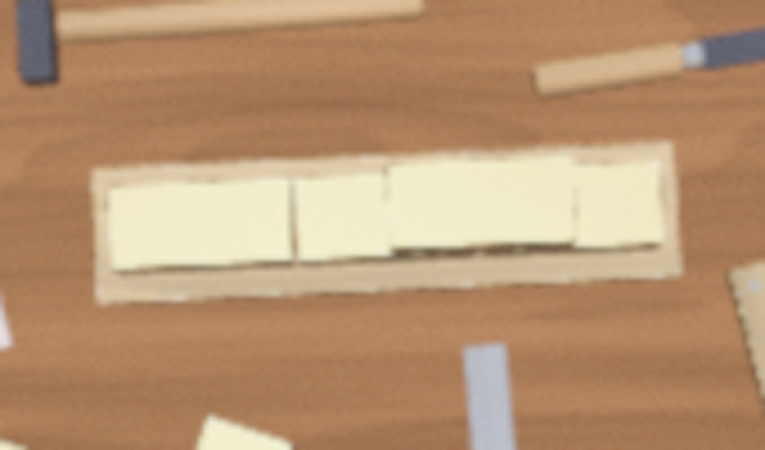

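View pics/scene3.png

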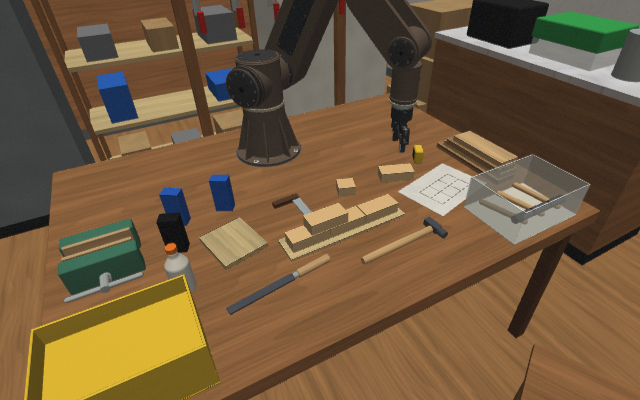

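The first block is at the target within 1 mm in the top view. Now the flat block.

Run:
```python
from h import *
from plant import ctrl, close, telemetry as T, imaging
o=[np.pi,0,np.radians(69)]; c=[454.5,355.3]
ctrl.line_to([*c,45],vel=150); ctrl.line_to([*c,31],vel=40)
print(T.current_wrist_force().round(1))
close(50); ctrl.hold(.2); print(T.current_opening(),T.current_wrist_force().round(1))
ctrl.line_to([*c,45],vel=60); ctrl.line_to([*c,170],vel=200); print(T.current_opening(),T.current_wrist_force().round(1))
o=[np.pi,0,np.radians(91.2)]; c=[619.6,92.0]
ctrl.goto([*c,170],o); setdown(c,83,o)
ctrl.goto([454.5,355.3,200],[np.pi,0,np.radians(69)])
print(T.current_t())
for n in("scene","top"):
    p,d=imaging.camera(n); cv2.imwrite(f"pics/{n}4.png",p[:,:,::-1]); np.savez(f"{n}4.npz",p=p,d=d)
    k=5.5
    x,y,w,h=(245,145,145,60) if n=="top" else (270,165,145,100)
    cv2.imwrite(f"pics/z4{n}.png",cv2.resize(p[y:y+h,x:x+w,::-1],None,fx=k,fy=k,interpolation=2))
z=np.load("top4.npz"); p,d=z["p"],z["d"]
print(top_face("top",p,d,(316,145,70,55),92,9)); print(top_face("top",p,d,(245,145,71,55),92,9))
```

```text
[ 0.3 -0.2  0.3]
58.94543901201523 [-1.1 -1.5  4.8]
59.45373496430303 [-0.3 -0.  -3.2]
contact z 83.0 nom 83 f -2.1 5.4 t 25.2333
27.45
{'c': array([622.3, -41.7]), 'z': np.float64(91.7), 'pca_deg': np.float64(91.4), 'size': array([129.7,  60.8]), 'rc': array([622.4, -41.9]), 'rsz': array([ 60.7, 129.1]), 'rang': 0.6, 'n': 789}
{'c': array([619.2,  93.3]), 'z': np.float64(91.5), 'pca_deg': np.float64(91.8), 'size': array([129.6,  60.9]), 'rc': array([619.5,  93.2]), 'rsz': array([ 60.9, 129.6]), 'rang': 1.7, 'n': 794}
```

View pics/z4top.png

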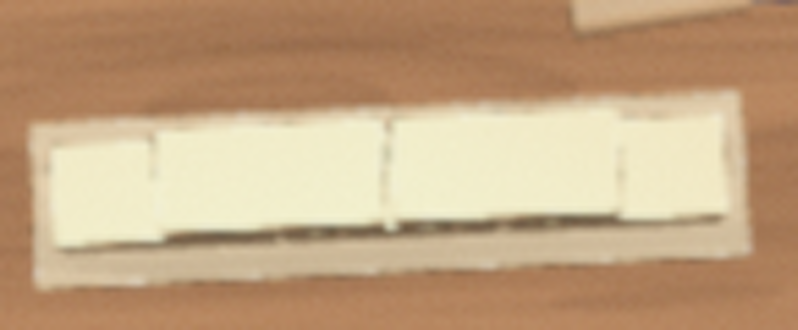

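View pics/z4scene.png

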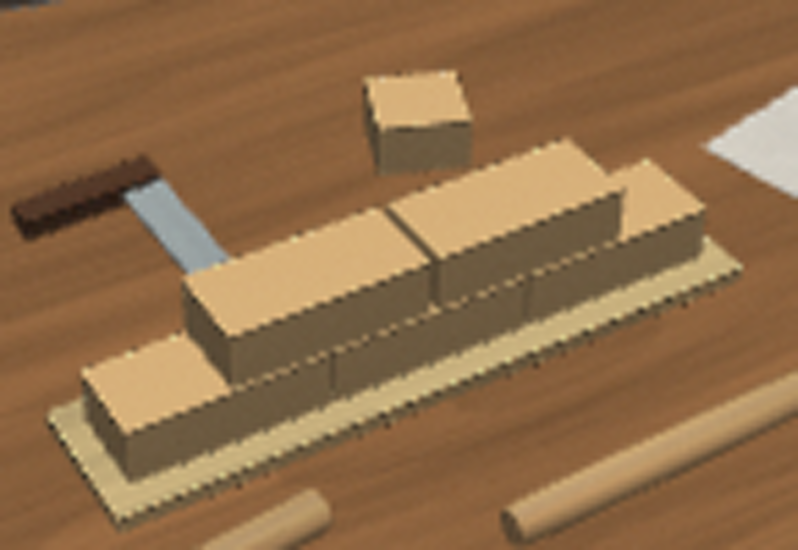

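Run:
```python
from h import *
z0=np.load("top0.npz");z4=np.load("top4.npz")
for k,b in dict(short=(262,215,40,35,40),blueR=(405,258,32,28,130)).items():
    print(k,top_face("top",z0["p"],z0["d"],b[:4],b[4],9)["c"],top_face("top",z4["p"],z4["d"],b[:4],b[4],9)["c"])
a=np.load("scene0.npz")["p"].astype(int); c=np.load("scene4.npz")["p"].astype(int)
m=(abs(a-c).sum(2)>90).astype(np.uint8); m=cv2.morphologyEx(m,cv2.MORPH_OPEN,np.ones((2,2)))
n,l,s,_=cv2.connectedComponentsWithStats(m); print([list(map(int,r)) for r in s[1:] if r[4]>15 ])
from plant import job_done, telemetry as T
print(T.current_wrist_force().round(1),T.current_t())
```

```text
short [442.2 136.4] [442.2 136.7]
blueR [ 316.1 -286.3] [ 316.1 -286.2]
[[49, 0, 7, 5, 25], [52, 0, 82, 100, 2466], [202, 0, 31, 16, 396], [228, 0, 26, 57, 700], [254, 0, 22, 51, 746], [279, 0, 55, 67, 1940], [349, 0, 77, 59, 2105], [29, 8, 7, 6, 31], [35, 21, 6, 6, 21], [39, 28, 29, 61, 381], [54, 41, 8, 9, 32], [267, 53, 13, 11, 66], [394, 55, 2, 9, 18], [281, 59, 7, 11, 55], [228, 66, 5, 8, 27], [255, 70, 8, 8, 26], [273, 70, 45, 49, 1130], [65, 88, 10, 18, 80], [393, 94, 22, 47, 656], [233, 97, 16, 13, 81], [89, 109, 32, 48, 484], [77, 118, 17, 30, 179], [64, 141, 18, 24, 151], [379, 164, 36, 11, 281], [199, 191, 25, 21, 240], [305, 191, 79, 46, 1405]]
[-0.2 -0.2 -0. ] 27.55
```

View pics/scene4.png

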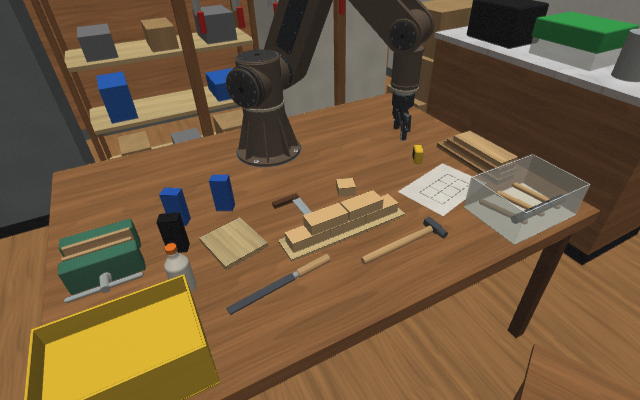

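The scene view shows both blocks on the course at about (344,213). On the bench, only the two moved blocks and the arm differ from the start, and the gripper is clear. Handing in.

```bash
python3 -c "
from plant import job_done; print(job_done())"
```

```text
the job is handed in; nothing more can be done
None
```

I handed the job in at about 27.6 s. The standing block was tipped flat onto the board, then laid over joint_b, and the flat block was laid over joint_a. I lowered both the last few millimetres in 0.5 mm steps until contact, at about 7 N.

**Final position (top camera):**

| Check | Block over joint_b | Block over joint_a |
|---|---|---|
| Off the joint along the course | about 0.7 mm | about 1.3 mm |
| Off flush with the course sides | about 0.3 mm | about 0.4 mm |
| Out of parallel | within 0.6° | within 0.6° |
| Top height (should be 92 mm) | about 91.7 mm | about 91.5 mm |

- **Gap between the two blocks:** it measures about 5 mm instead of 3 mm. I left it, because nudging the blocks risked more than it would gain.
- **Overhang after tipping:** the tipped block came to rest with about 40 mm over the board's edge, not the expected 20 mm. It lay flat and stable.
- **Scene camera:** its fitted block positions were up to about 6 mm off the top camera's, because that view also catches the side faces. I used it for heights and for visual checks only.
- **Everything else:** comparing the first and last scene pictures showed no change on the bench besides the two moved blocks. The short block and one blue look-alike, measured again from above, were within 0.3 mm of where they started.

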